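# Unclip the blower's filter cover and stow it in the narrow parts tray

### The job

The filter of the welder's air blower is due for a change. Free its snap-fit cover by squeezing the two side tabs together and lift it off, set it down flat on a bare patch of the table and let go; then take it again by the fin in its middle and lower it, fin up and still held, flat onto the floor of the narrow metal tray before letting go. Do not tear the cover off with its hooks still caught, and leave the tools and steel pieces lying around where they are.

Things in the scene. Friction and masses are not known exactly. Their poses are not given: they have to be found in the camera images.
- cover: Black plastic filter cover, 0.2 kg, clipped on the blower at the start. Origin: centre of the underside of its skirt; x along its length, y across through the two tabs, z up. Top plate 140 x 68 mm, 5 mm thick, top face 23 mm above the origin; below it a skirt 130 x 53 mm, 18 mm deep, on which it stands when set on a table. It sits in the blower with 1.5 mm of play.
- fin (a point): Centre of the cover's fin, the upright grip ridge in the middle of its top plate: 14 mm thick along the cover's x, 28 mm long along y, from 23 to 63 mm above the cover's origin (this point is 43 mm above it).
- tab_a (a joint): Press of the grey upright tab at the cover's +y side, m: 0 free, 0.006 fully in (spring, 2 N to start, 8 N fully in). Tab 32 mm wide along x, 5 mm thick, 25 to 49 mm above the cover's origin, outer face 32 mm from the middle when free (26 mm pressed). Its hook below catches under a ledge of the blower, clear from about 0.0045; keep it pressed until the skirt is out.
- tab_b (a joint): The same for the other tab, facing it at the cover's -y side, pressed towards +y; free, the two outer faces are 64 mm apart, fully pressed 52 mm.
- blower: Grey plastic blower unit, fixed on the table, 200 mm (x) x 130 mm (y) x 70 mm high, with a black hose outlet on its +x end. Origin: centre of its underside, z up. The filter well opens in its top, 133 x 56 mm, under the cover; the cover's origin starts at its centre, 52 mm above its origin, axes parallel (18 mm of skirt in the well).
- tray: Narrow open bare-metal parts tray, fixed, outside 158 mm (x) x 86 mm (y) x 51 mm high, walls and floor 4 mm thick, so 150 x 78 mm inside and 47 mm deep. Origin: centre of its underside. It takes the cover, length along the tray's length either way round, with 5 mm to spare on each side; there is no room in it for fingers outside the tabs.
- long_tube: Bystander: square steel tube 40 x 40 x 150 mm lying at the far middle; origin under its centre. The table is bare for at least 170 mm in x and 180 mm in y around the point 0.55 m straight ahead of the robot.
- upright_tube: Bystander: rectangular steel tube 60 x 50 mm standing 150 mm high, on the right; origin under its centre.
- plate: Bystander: flat steel plate 60 x 90 x 6 mm, lying near the robot in the middle; origin under its centre.
- hammer: Bystander: hammer with a wooden handle lying at the far left, about 300 mm long.
- wrench: Bystander: wrench lying near the robot on the right, about 180 mm long.
- can: Bystander: metal can 60 mm across, 150 mm high, standing on the left; origin under its centre.
- angle_iron: Bystander: piece of angle iron 120 x 40 x 40 mm at the far right; origin under its centre.

How it is judged:
On the way, in this order (a step that is already met when the one before it is completed fails the run):
1. both side tabs are squeezed in together while the cover is still home on the blower (value of joint each of tab_a, tab_b above 0.0042 m and z of cover in the frame of blower below 0.057 m and horizontal distance between cover and blower below 0.006 m), for 0.05 s.
2. the cover is lifted clear of the blower's well (z of cover in the frame of blower above 0.074 m), for 0.1 s.
3. the cover is set down flat on the table, away from the tray, and let go (height (world z) of cover below 0.006 m and angle between cover's own z axis and vertical below 0.06 rad and linear speed of cover below 0.02 m/s and contact force between the fingers and cover below 0.1 N and horizontal distance between cover and tray above 0.06 m), for 0.2 s.
4. the cover is down on the tray's floor, fin up, with the fingers still holding it (z of cover in the frame of tray between 0 and 0.009 m and horizontal distance between cover and tray below 0.015 m and angle between cover's own z axis and vertical below 0.06 rad and angle between the x axis of cover and the x axis of tray, either way round below 0.2 rad and contact force between the fingers and cover above 0.3 N and value of joint each of tab_a, tab_b below 0.003 m), for 0.05 s.
At the end, for the whole second after the job is handed in: The cover lies fin up, flat (within 3.5 degrees) and lengthwise on the tray's floor (within 5 mm in height, its middle within 15 mm of the tray's), at rest and let go (z of cover in the frame of tray between 0 and 0.009 m and horizontal distance between cover and tray below 0.015 m and angle between cover's own z axis and vertical below 0.06 rad and angle between the x axis of cover and the x axis of tray, either way round below 0.2 rad and linear speed of cover below 0.02 m/s and contact force between the fingers and cover below 0.1 N); the robot touches nothing.
It fails at once if the cover is torn upward (3 mm or more) with a hook still caught under its ledge (z of cover in the frame of blower between 0.055 and 0.058 m and horizontal distance between cover and blower below 0.01 m and value of joint any of tab_a, tab_b below 0.002 m).
It fails at once if a tool or steel piece lying around is shifted by more than 30 mm (distance of any of long_tube, upright_tube, plate, hammer, wrench, can, angle_iron from where it was at the start of the episode above 0.03 m).
It also fails if it takes over 58 s, if anything falls off the work surface, if the arm or the gripper's body presses on something with over 40 N, if the wrist force passes 120 N, or if a joint passes its speed limit or range.

### The arm

A 6-joint arm with a two-finger parallel gripper is mounted at the origin on the work surface. World frame = base frame: x ahead of the robot, y to its left, z up, the work surface at z = 0. Lengths are in m, angles in rad, forces in N, time in s.
With the tool pointing down it reaches from about 0.35 to 0.775 m from the base axis. Payload 5.5 kg.
Tool frame: the origin (TCP) lies between the finger pads; the fingertips stand 22 mm ahead of it and the grasp point (between the pads) lies 3 mm ahead of it; z points along the fingers, y is the line along which they close (so a half turn about z gives the same grasp; the last joint's range is limited). The gripper opens to 85 mm and grips with 20 to 120 N. Pads are 22 mm wide; open, the fingers measure 114 mm over their backs; the gripper's body (76 mm by 85 mm) begins 54 mm behind the grasp point. The pads swing forward as they close: fully open they stand 13 mm farther back than shut.
Start: joints at [-1.466, 0.313, 0.046, 1.304, 0, 1.431], TCP at [0.139, -0.558, 0.253] pointing down, gripper open.
Joint ranges: [-2.76, 2.76], [-0.86, 1.69], [-1.03, 1.26], [-2.2, 2.34], [-1.47, 1.5], [-3.14, 3.14]. Speed limits (rad/s): [2.57, 2.57, 3.14, 3.14, 3.14, 3.14].

### API

Orientations are given as a unit quaternion [w, x, y, z].
In Python, from workcell import env gives the robot as it stands.
- The arm moves only by the shell command python3 nudge.py 'ROWS' [OPENING] [FORCE]. ROWS is a JSON list of rows, 1 to 8 of them, each of 6 numbers: dx, dy, dz in m, then a rotation vector rx, ry, rz in rad; each row is the pose to reach, as a shift and turn from the pose commanded when the command began, along the tool's axes at that moment; what a row does not reach only later rows make up. A row lasts 1/8 s, in which the tool goes at most 0.0625 m and 0.188 rad, less where a joint would pass 70% of its speed; a pose out of reach is approached as far as the arm can. OPENING is the finger opening in m, set as the command begins (- or left out keeps the last). The fingers move at their own pace and stop on an object; FORCE is the grip in N (left out, the last holds). Time passes only in rows, so rows that do not move let the fingers close. It prints the time, the measured TCP pose, the force, the opening and the grip force at its end.
- env.get_state(): the state, without advancing time (a new reading comes with each control period).
- env.read_camera(name): name is "scene" or "top" or "wrist"; returns a dict with "image" (420x560x3 uint8, red, green, blue), "K" (3x3 intrinsics, pixels), "D" ([k1, k2, p1, p2, k3] as OpenCV has them; the pictures are not rectified), "R" (3x3) and "t" (3): a world point X has camera coordinates R X + t. Camera axes: x right, y down, z forward; pixel columns grow to the right and rows downward; lengths in m; the calibration is good to about 2 mm. A picture is of the moment at which its call begins. There is no depth.
- env.hand_in(): hands the job in; it is judged then, once.
The state is a dict: "clock": time; "joint_pos": joint angles; "qvel": joint speeds; "tau": joint torques, N m; "tcp_pos": TCP position; "orientation": TCP orientation; "wrist_force": force on the tool from outside, world axes, zero at the start; "ft_torque": the same for the moment, N m; "finger_gap": finger opening in m; "grip_force": force on a finger pad.
Only numpy, scipy, OpenCV 4.12 (cv2) and the standard library are available. Lean on these libraries where they do the work, as an engineer would, in place of code of your own. Each camera call takes 0.05 s, during which the arm holds its last target. There are 200 camera calls.

## Working session

There is one attempt and no reset: what is moved stays moved. The work goes in short steps, Python scripts to look and compute and a shell command to move; the robot and the scene stay as the last step left them, time stands still between calls to the robot, and variables do not carry over. Pictures are saved under pics/ and viewed, at most 12 in all, crops included, and the job is handed in when it is done.

```bash
ls; mkdir -p pics; cat > h.py <<'E'
import numpy as np, cv2
from workcell import env
from scipy.spatial.transform import Rotation as Rn
def snap(name,fn=None):
    c=env.read_camera(name)
    if fn: cv2.imwrite('pics/'+fn,c["image"][:,:,::-1])
    return c
def ray(c,uv,z):
    K,D,R,t=[np.array(c[k],float) for k in "KDRt"]
    p=cv2.undistortPoints(np.array(uv,float).reshape(-1,1,2),K,D)[:,0]
    d=np.c_[p,np.ones(len(p))]@R; o=-R.T@t
    return o+d*((np.broadcast_to(z,len(p))-o[2])/d[:,2])[:,None]
def proj(c,X):
    K,D,R,t=[np.array(c[k],float) for k in "KDRt"]
    return cv2.projectPoints(np.array(X,float).reshape(-1,3),cv2.Rodrigues(R)[0],t,K,D)[0][:,0]
E
python3 - <<'E'
from h import *
for n in ("scene","top"):
    c=snap(n,n+'1.png'); print(n,-np.array(c["R"]).T@c["t"])
s=env.get_state();print(s["clock"],s["tcp_pos"],s["orientation"],s["finger_gap"])
E
```

```text
nudge.py
pics
workcell.py
scene [1.32986655 0.50293571 0.86790847]
top [0.38525561 0.00984363 1.36506543]
0.1 [ 0.13930878 -0.55742081  0.25249897] [-8.28328729e-04  9.92518654e-01  1.22090276e-01  1.01171068e-05] 0.08561844309176407
```

View pics/top1.png

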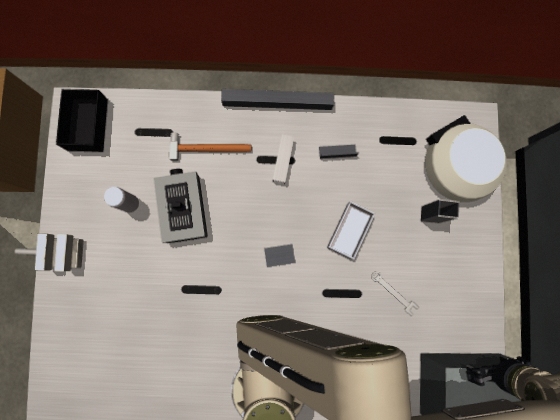

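View pics/scene1.png

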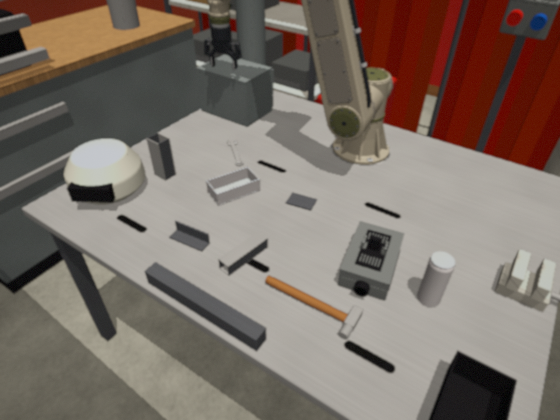

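The top view shows the blower at about (180,207) with its hose outlet toward the top at (177,173), the tray at (351,231), and the bare patch around (265,205). I'll enlarge the blower and the tray side by side.

```bash
python3 - <<'E'
from h import *
im=cv2.imread('pics/top1.png')
a=cv2.resize(im[165:250,145:215],None,fx=5.6,fy=5.6,interpolation=cv2.INTER_CUBIC)
b=cv2.resize(im[195:265,320:385],None,fx=6,fy=6,interpolation=cv2.INTER_CUBIC)
o=np.zeros((480,790,3),np.uint8);o[:a.shape[0],:a.shape[1]]=a;o[:b.shape[0],400:400+b.shape[1]]=b
cv2.imwrite('pics/crop1.png',o);print(a.shape,b.shape)
E
```

```text
(476, 392, 3) (420, 390, 3)
```

View pics/crop1.png

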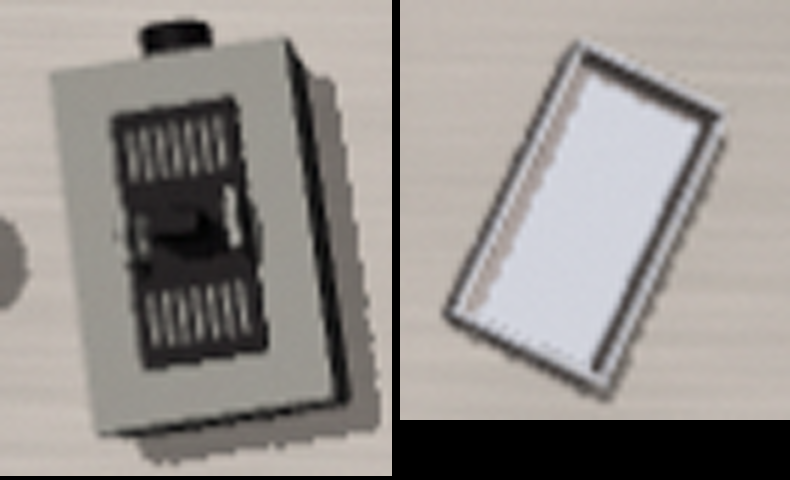

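The left crop shows the blower's top face with corners at crop (52,73), (287,38), (335,402), (100,437) and the hose at the top end. The cover plate corners are at (112,113), (235,97), (267,350), (143,368). In the right crop the tray rim corners are at about (581,40), (724,112), (605,388), (447,312).

```bash
python3 - <<'E'
from h import *
c=snap('top')
def quad(name,px,f,o,z,L):
    P=ray(c,np.array(px,float)/f+np.array(o)-0.5+0.5/f,z)
    e=[np.linalg.norm(P[i]-P[(i+1)%4]) for i in range(4)]
    d=(P[0]+P[1]-P[2]-P[3])[:2]
    print(name,P.mean(0).round(4),'sides',np.round(e,4),'yaw',np.arctan2(d[1],d[0]).round(4)); 
    w=((P[0]+P[3]-P[1]-P[2])[:2]); print('  yaw2',np.arctan2(-w[0],w[1]).round(4))
quad('blower',[(52,73),(287,38),(335,402),(100,437)],5.6,(145,165),.07,0)
quad('cover',[(112,113),(235,97),(267,350),(143,368)],5.6,(145,165),.075,0)
quad('tray',[(181,40),(324,112),(205,388),(47,312)],6,(320,195),.051,0)
E
```

```text
blower [0.5501 0.2858 0.07  ] sides [0.129  0.2004 0.1267 0.2002] yaw 0.1852
  yaw2 0.18
cover [0.5519 0.287  0.075 ] sides [0.0669 0.1387 0.0667 0.1396] yaw 0.1778
  yaw2 0.1687
tray [ 0.4969 -0.2397  0.051 ] sides [0.0824 0.1554 0.089  0.157 ] yaw -0.4222
  yaw2 -0.43
```

The measured sizes match (129x200, 67x139, ~157x86 mm), so I'll use these poses. Next I add a helper that works out the tool-axis rows.

```bash
cat >> h.py <<'E'
def go(x,y,z,yaw):
    """shift+turn in tool axes from the present pose to tool-down pose (yaw of tool x)"""
    s=env.get_state(); w,a,b,c=s["orientation"]; R0=Rn.from_quat([a,b,c,w])
    R1=Rn.from_euler('z',yaw)*Rn.from_euler('x',np.pi)
    d=R0.inv().apply(np.array([x,y,z])-s["tcp_pos"]); r=(R0.inv()*R1).as_rotvec()
    print('t',s["clock"],'d',d.round(4),'r',r.round(4),'dist rows',(np.linalg.norm(d)/.0625).round(1),(np.linalg.norm(r)/.188).round(1),'F',np.round(s["wrist_force"],1))
E
python3 -c "
from h import *
go(.345,-.1355,.26,1.745); go(.552,.287,.26,np.pi+.178)"
```

```text
t 0.15 d [ 0.3018 -0.3596 -0.0068] r [-9.0000e-04 -1.2000e-03 -1.5002e+00] dist rows 7.5 8.0 F [-0.9  0.8 -0.4]
t 0.15 d [ 0.6051 -0.7193 -0.0063] r [ 2.0000e-04 -2.1000e-03 -3.0748e+00] dist rows 15.0 16.4 F [-0.9  0.8 -0.4]
```

```bash
python3 nudge.py '[[0.302,-0.36,-0.007,-0.001,-0.001,-1.5],[0.302,-0.36,-0.007,-0.001,-0.001,-1.5],[0.302,-0.36,-0.007,-0.001,-0.001,-1.5],[0.302,-0.36,-0.007,-0.001,-0.001,-1.5],[0.302,-0.36,-0.007,-0.001,-0.001,-1.5],[0.302,-0.36,-0.007,-0.001,-0.001,-1.5],[0.302,-0.36,-0.007,-0.001,-0.001,-1.5],[0.302,-0.36,-0.007,-0.001,-0.001,-1.5]]' 0.085 40; python3 -c "
from h import *
go(.552,.287,.26,np.pi+.178); print(env.get_state()['joint_pos'])"
```

```text
clock: 1.15
tcp_pos: [0.3454, -0.1328, 0.2604]
orientation: [0.001, 0.64, 0.769, -0.0]
wrist_force: [-0.7, 0.0, 0.4]
finger_gap: 0.0852
grip_force: 0.0
t 1.15 d [0.3752 0.2795 0.    ] r [-7.0000e-04  1.3000e-03 -1.5658e+00] dist rows 7.5 8.3 F [-0.7  0.   0.4]
[-5.84456958e-01 -8.93995803e-02 -3.95934115e-01  1.26314745e+00
 -6.38816071e-04  8.03380003e-01]
```

```bash
python3 nudge.py '[[0.375,0.28,0,0,0.001,-1.566],[0.375,0.28,0,0,0.001,-1.566],[0.375,0.28,0,0,0.001,-1.566],[0.375,0.28,0,0,0.001,-1.566],[0.375,0.28,0,0,0.001,-1.566],[0.375,0.28,0,0,0.001,-1.566],[0.375,0.28,0,0,0.001,-1.566],[0.375,0.28,0,0,0.001,-1.566]]'; python3 nudge.py '[[0,0,0,0,0,-0.06],[0,0,0,0,0,-0.06]]'; python3 - <<'E'
from h import *
go(.552,.287,.26,np.pi+.178)
c=snap('wrist'); R=np.array(c["R"]); print(-R.T@c["t"],R[2])
cv2.imwrite('pics/w1.png',cv2.resize(c["image"][:,:,::-1],(800,600)))
E
```

```text
clock: 2.15
tcp_pos: [0.5565, 0.2853, 0.2586]
orientation: [-0.001, -0.056, 0.998, -0.0]
wrist_force: [0.2, -1.0, 0.7]
finger_gap: 0.0847
grip_force: 0.0
clock: 2.4
tcp_pos: [0.5557, 0.2828, 0.2589]
orientation: [-0.001, -0.082, 0.997, -0.001]
wrist_force: [0.2, -0.0, -0.3]
finger_gap: 0.085
grip_force: 0.0
t 2.4 d [ 0.003   0.0048 -0.0011] r [-0.0011 -0.002  -0.0147] dist rows 0.1 0.1 F [ 0.2 -0.  -0.3]
[0.47671938 0.27004395 0.37920709] [ 0.30543249  0.05059998 -0.95086836]
```

View pics/w1.png

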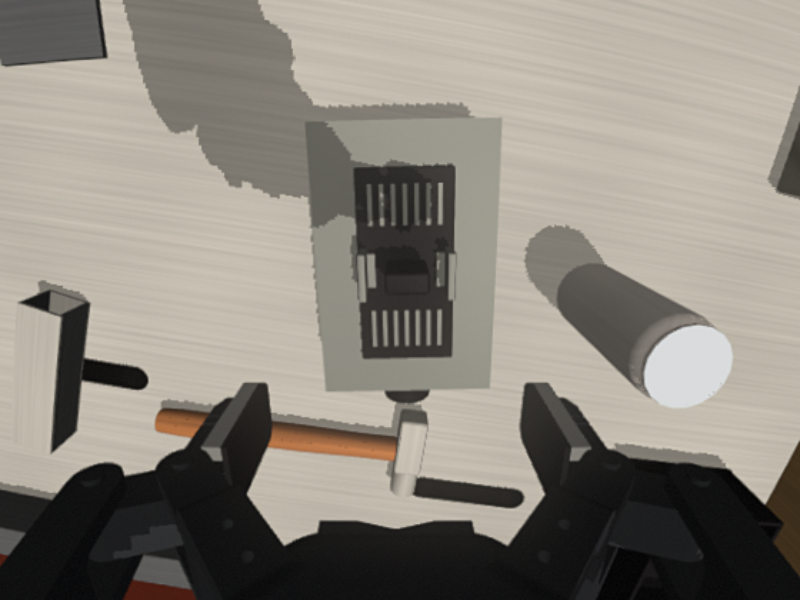

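The wrist view shows the cover plate corners at (354,168), (455,165), (452,356), (362,357) in the enlarged picture, with the hose end at the bottom. The blower's top corners are (306,122), (502,118), (490,387), (326,391), and the way down is clear.

```bash
python3 - <<'E'
from h import *
c=snap('wrist')
def quad(name,px,z):
    P=ray(c,(np.array(px,float)+.5)*.7-.5,z)
    e=[np.linalg.norm(P[i]-P[(i+1)%4]) for i in range(4)]
    d=(P[0]+P[1]-P[2]-P[3])[:2];w=((P[0]+P[3]-P[1]-P[2])[:2])
    print(name,P.mean(0).round(4),'sides',np.round(e,4),'yaw',np.arctan2(d[1],d[0]).round(4),np.arctan2(-w[0],w[1]).round(4))
quad('blower',[(490,387),(326,391),(306,122),(502,118)],.07)
quad('cover',[(452,356),(362,357),(354,168),(455,165)],.075)
go(.551,.2868,.16,np.pi+.178)
go(.551,.2868,.096,np.pi+.178)
# fingertip check: TCP-based tip positions projected
s=env.get_state()
E
```

```text
blower [0.5498 0.2896 0.07  ] sides [0.13   0.1992 0.129  0.1984] yaw 0.1837 0.1856
cover [0.5494 0.2892 0.075 ] sides [0.0682 0.1376 0.0671 0.1388] yaw 0.1821 0.1826
t 2.5 d [0.0038 0.0055 0.0995] r [-0.0009 -0.0012 -0.0162] dist rows 1.6 0.1 F [ 0.8 -0.1  0.1]
t 2.5 d [0.0037 0.0055 0.1635] r [-0.0009 -0.0012 -0.0162] dist rows 2.6 0.1 F [ 0.8 -0.1  0.1]
```

```bash
python3 -c "
from h import *
go(.550,.2885,.135,np.pi+.182)"; python3 nudge.py '[[0.004,0.007,0.06,0,-0.001,-0.02],[0.004,0.007,0.125,0,-0.001,-0.02],[0.004,0.007,0.125,0,-0.001,-0.02],[0.004,0.007,0.125,0,-0.001,-0.02]]'; python3 - <<'E'
from h import *
go(.550,.2885,.099,np.pi+.182)
c=snap('wrist')
cv2.imwrite('pics/w2.png',cv2.resize(c["image"][60:360,80:480,::-1],(800,600)))
E
```

```text
t 2.5 d [0.0045 0.0073 0.1245] r [-0.0009 -0.0012 -0.0202] dist rows 2.0 0.1 F [ 0.8 -0.1  0.1]
clock: 3.0
tcp_pos: [0.5519, 0.2885, 0.1369]
orientation: [0.001, -0.091, 0.996, -0.0]
wrist_force: [-0.1, -0.4, 0.6]
finger_gap: 0.0852
grip_force: 0.0
t 3.0 d [0.0019 0.0004 0.0379] r [-0.0004  0.0025  0.0002] dist rows 0.6 0.0 F [-0.1 -0.4  0.6]
```

View pics/w2.png

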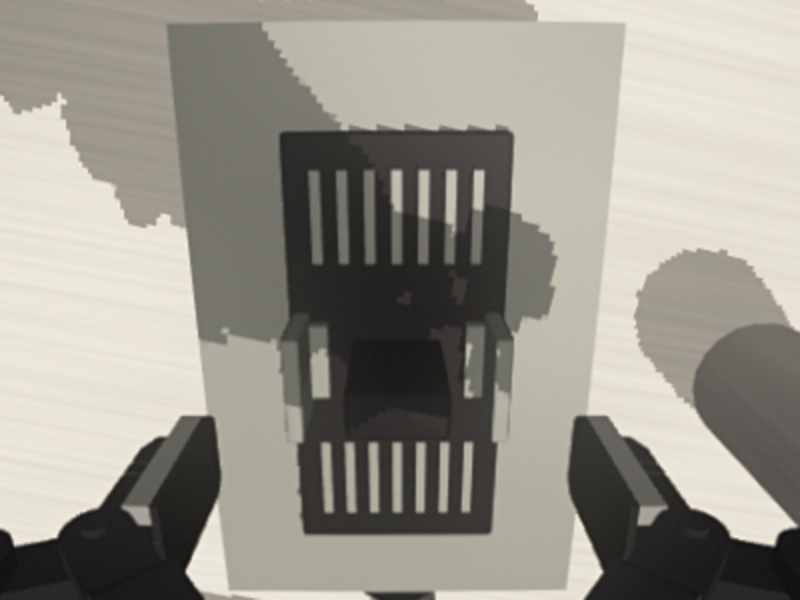

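The fingers at columns 215 and 572 (mid 394) straddle the tabs' outer faces at 283 and 512 (mid 398), so they are centred to about 1 mm. I'll descend and squeeze.

```bash
python3 nudge.py '[[0.002,0,0.02,0,0,0],[0.002,0,0.036,0,0,0],[0.002,0,0.036,0,0,0],[0.002,0,0.036,0,0,0]]'; python3 nudge.py '[[0,0,0,0,0,0],[0,0,0,0,0,0],[0,0,0,0,0,0],[0,0,0,0,0,0],[0,0,0,0,0,0],[0,0,0,0,0,0]]' 0.045 40
```

```text
clock: 3.55
tcp_pos: [0.5496, 0.2884, 0.0998]
orientation: [0.001, -0.091, 0.996, -0.0]
wrist_force: [0.1, 1.1, -0.6]
finger_gap: 0.0851
grip_force: 0.0
clock: 4.3
tcp_pos: [0.5496, 0.2887, 0.1013]
orientation: [0.002, -0.092, 0.996, 0.0]
wrist_force: [-2.9, 0.0, 10.8]
finger_gap: 0.0483
grip_force: 41.7
```

```bash
python3 - <<'E'
from h import *
s=env.get_state();print(s["finger_gap"],s["grip_force"],s["wrist_force"],s["ft_torque"])
c=snap('wrist')
cv2.imwrite('pics/w3.png',cv2.resize(c["image"][60:360,80:480,::-1],(800,600)))
E
```

```text
0.04828440592434959 41.696088910102844 [-2.93215233  0.04947019 10.83005584] [-0.05539156  0.58614037  0.00564901]
```

View pics/w3.png

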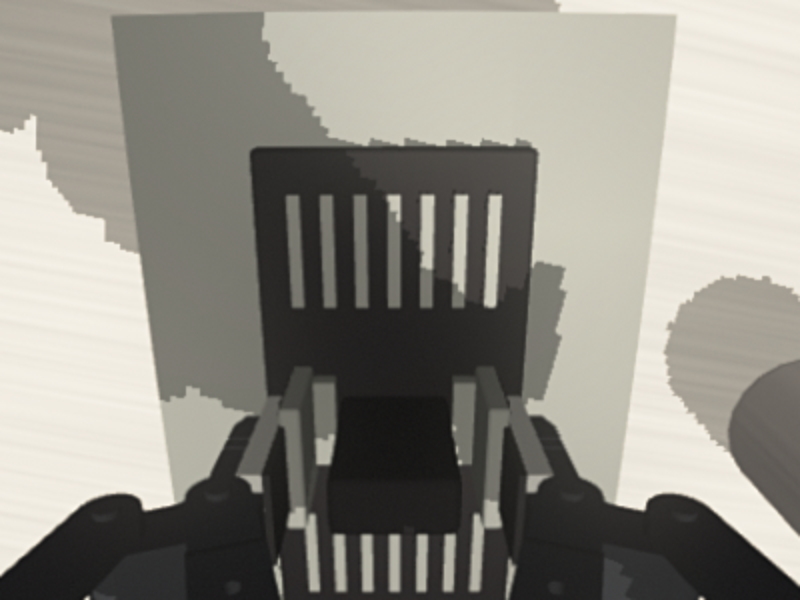

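Both tabs are squeezed in evenly (inner tab faces at columns 310 and 478, both pads bearing on them), and the fingertips just rest on the plate. I'll lift slowly.

```bash
python3 nudge.py '[[0,0,-0.004,0,0,0],[0,0,-0.01,0,0,0],[0,0,-0.016,0,0,0],[0,0,-0.025,0,0,0],[0,0,-0.035,0,0,0],[0,0,-0.035,0,0,0]]'
```

```text
clock: 5.1
tcp_pos: [0.5497, 0.2885, 0.1351]
orientation: [0.001, -0.091, 0.996, -0.0]
wrist_force: [-0.8, -0.1, -1.7]
finger_gap: 0.0483
grip_force: 42.1
```

The wrist reads -1.7 N, about the cover's weight, so the cover is held. Next I move up and over to the bare patch.

```bash
python3 nudge.py '[[0,0,-0.045,0,0,0],[0,0,-0.045,0,0,0],[0,0,-0.045,0,0,0]]'; python3 -c "
from h import *
go(.55,0,.17,np.pi)"
```

```text
clock: 5.48
tcp_pos: [0.5487, 0.2881, 0.1784]
orientation: [0.0, -0.091, 0.996, -0.0]
wrist_force: [0.1, 1.2, -3.6]
finger_gap: 0.0483
grip_force: 42.9
t 5.475 d [ 0.0512 -0.2835  0.0086] r [-0.0007  0.0003  0.1832] dist rows 4.6 1.0 F [ 0.1  1.2 -3.6]
```

```bash
python3 nudge.py '[[0.01,-0.057,0.0,0,0,0.04],[0.02,-0.114,0,0,0,0.08],[0.03,-0.17,0,0,0,0.12],[0.041,-0.227,0,0,0,0.15],[0.051,-0.283,0.008,0,0,0.183],[0.051,-0.283,0.03,0,0,0.183],[0.051,-0.283,0.06,0,0,0.183],[0.051,-0.283,0.06,0,0,0.183]]'; python3 -c "
from h import *
go(.55,0,.052,np.pi)
c=snap('top')
cv2.imwrite('pics/t2.png',cv2.resize(c['image'][140:270,190:390,::-1],(800,520),interpolation=cv2.INTER_CUBIC))
"
```

```text
clock: 6.48
tcp_pos: [0.547, 0.0007, 0.1154]
orientation: [-0.004, 0.0, 1.0, 0.0]
wrist_force: [-0.6, 0.4, -2.0]
finger_gap: 0.0481
grip_force: 42.8
t 6.475 d [-0.0034 -0.0008  0.0634] r [ 0.0005 -0.0072 -0.0004] dist rows 1.0 0.0 F [-0.6  0.4 -2. ]
```

View pics/t2.png

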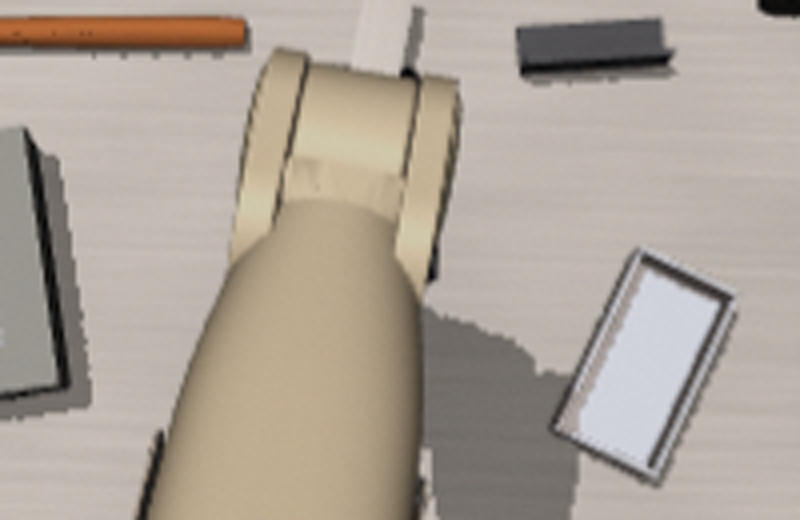

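The arm hides the cover here, but the patch around it is bare (tube and angle iron are beyond row 75). I'll lower onto the table until there is light contact.

```bash
python3 nudge.py '[[0,0,0.03,0,0,0],[0,0,0.055,0,0,0],[0,0,0.06,0,0,0],[0,0,0.062,0,0,0],[0,0,0.063,0,0,0],[0,0,0.063,0,0,0]]'
```

```text
clock: 7.28
tcp_pos: [0.551, 0.0005, 0.0569]
orientation: [0.001, -0.0, 1.0, -0.0]
wrist_force: [-0.9, 0.1, -2.4]
finger_gap: 0.0483
grip_force: 42.8
```

```bash
python3 nudge.py '[[0,0,0.003,0,0,0],[0,0,0.005,0,0,0],[0,0,0.006,0,0,0],[0,0,0.007,0,0,0],[0,0,0.007,0,0,0]]'
```

```text
clock: 7.9
tcp_pos: [0.5502, 0.0006, 0.0495]
orientation: [0.0, -0.0, 1.0, -0.0]
wrist_force: [-2.9, -0.3, 4.5]
finger_gap: 0.0482
grip_force: 44.6
```

In contact at TCP z = 0.0495, as predicted. I'll release and wait for it to settle.

```bash
python3 nudge.py '[[0,0,0,0,0,0],[0,0,0,0,0,0],[0,0,0,0,0,0],[0,0,0,0,0,0],[0,0,0,0,0,0],[0,0,0,0,0,0]]' 0.085 40;  python3 nudge.py '[[0,0,-0.03,0,0,0],[0,0,-0.08,0,0,0],[0,0,-0.11,0,0,0],[0,0,-0.11,0,0,0],[0,0,-0.11,0,0,0]]'; python3 - <<'E'
from h import *
go(.55,0,.052,np.pi)
c=snap('wrist')
cv2.imwrite('pics/w4.png',cv2.resize(c["image"][:,:,::-1],(800,600)))
E
```

```text
clock: 8.65
tcp_pos: [0.5503, 0.0005, 0.049]
orientation: [0.0, -0.0, 1.0, -0.0]
wrist_force: [0.1, -0.2, -0.3]
finger_gap: 0.085
grip_force: 0.0
clock: 9.28
tcp_pos: [0.5498, 0.0007, 0.1582]
orientation: [-0.0, -0.0, 1.0, -0.0]
wrist_force: [-0.2, -0.4, -0.3]
finger_gap: 0.0846
grip_force: 0.0
t 9.275 d [-0.0003 -0.0006  0.1062] r [-0.0006 -0.0003  0.0002] dist rows 1.7 0.0 F [-0.2 -0.4 -0.3]
```

View pics/w4.png

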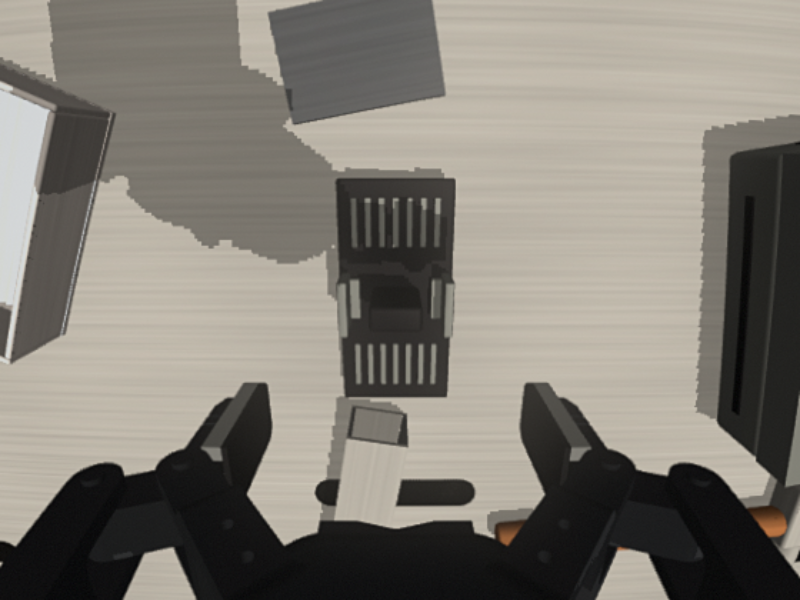

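The cover stands upright on the table with its plate corners at (337,180), (455,180), (447,397), (345,397), and the fin is near (396,300). Before regrasping I'll look at the tray from above with the empty hand, since its fit is the tight one.

```bash
python3 - <<'E'
from h import *
c=snap('wrist')
P=ray(c,(np.array([(447,397),(345,397),(337,180),(455,180)])+.5)*.7-.5,.023)
e=[np.linalg.norm(P[i]-P[(i+1)%4]) for i in range(4)]
d=(P[0]+P[1]-P[2]-P[3])[:2];w=((P[0]+P[3]-P[1]-P[2])[:2])
print(P.mean(0).round(4),np.round(e,4),'yaw',np.arctan2(d[1],d[0]),np.arctan2(-w[0],w[1]))
go(.5,-.24,.26,np.pi/2-.425)
E
```

```text
[0.5502 0.0014 0.023 ] [0.0669 0.1376 0.0661 0.1376] yaw 0.0005114325469882829 -0.00016034877790425034
t 9.375 d [ 0.0495 -0.2408 -0.1024] r [-2.300e-03 -1.100e-03  1.996e+00] dist rows 4.3 10.6 F [ 0.7 -0.5 -0.1]
```

```bash
python3 nudge.py '[[0.05,-0.24,-0.102,0,0,1.996],[0.05,-0.24,-0.102,0,0,1.996],[0.05,-0.24,-0.102,0,0,1.996],[0.05,-0.24,-0.102,0,0,1.996],[0.05,-0.24,-0.102,0,0,1.996],[0.05,-0.24,-0.102,0,0,1.996],[0.05,-0.24,-0.102,0,0,1.996],[0.05,-0.24,-0.102,0,0,1.996]]'; python3 nudge.py '[[0,0,0,0,0,0.188],[0,0,0,0,0,0.376],[0,0,0,0,0,0.49],[0,0,0,0,0,0.49],[0,0,0,0,0,0.49]]'; python3 - <<'E'
from h import *
go(.5,-.24,.26,np.pi/2-.425); print(env.get_state()["joint_pos"])
c=snap('wrist')
cv2.imwrite('pics/w5.png',cv2.resize(c["image"][:,:,::-1],(800,600)))
E
```

```text
clock: 10.38
tcp_pos: [0.4997, -0.2392, 0.2594]
orientation: [-0.001, 0.684, 0.729, -0.0]
wrist_force: [-0.6, -0.1, -0.0]
finger_gap: 0.0851
grip_force: 0.0
clock: 11.0
tcp_pos: [0.5, -0.2392, 0.2603]
orientation: [-0.0, 0.838, 0.545, -0.0]
wrist_force: [0.7, -0.4, -0.4]
finger_gap: 0.085
grip_force: 0.0
t 11.0 d [-0.0007  0.0003  0.0003] r [-0.0007  0.0001  0.0078] dist rows 0.0 0.0 F [ 0.7 -0.4 -0.4]
[-5.90932669e-01  2.71355731e-01  5.96193757e-03  1.30604670e+00
 -2.01865741e-04  1.39703467e+00]
```

View pics/w5.png

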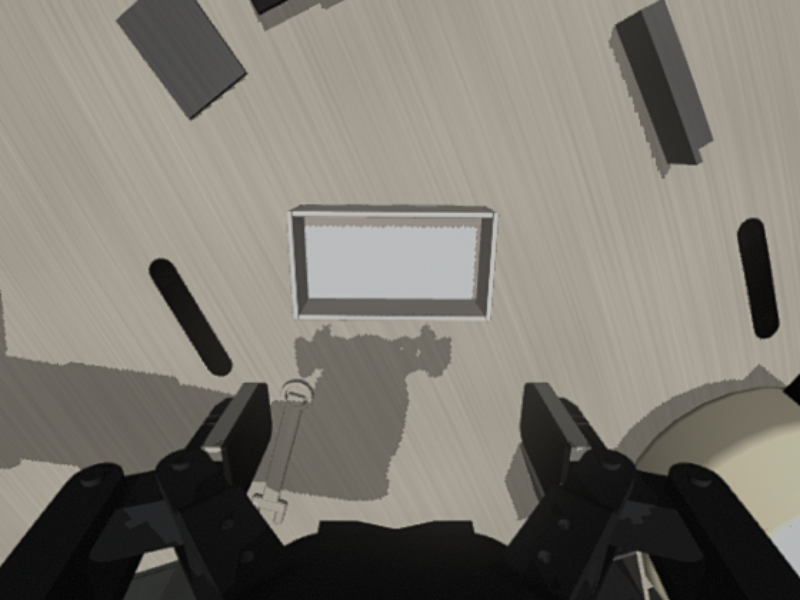

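The tray is seen from above, empty, with outer rim corners at about (290,211), (496,214), (490,320), (295,318) and inner floor centred near (391,262).

```bash
python3 - <<'E'
from h import *
c=snap('wrist')
P=ray(c,(np.array([(496,214),(490,320),(295,318),(290,211)])+.5)*.7-.5,.051)
e=[np.linalg.norm(P[i]-P[(i+1)%4]) for i in range(4)]
d=(P[0]+P[1]-P[2]-P[3])[:2];w=((P[0]+P[3]-P[1]-P[2])[:2])
print(P.mean(0).round(4),np.round(e,4),'yaw',np.arctan2(d[1],d[0]),np.arctan2(-w[0],w[1]))
# check: project model
m=P.mean(0)[:2]
for x0,y0,yw in [(m[0],m[1],-.425),(.4969,-.2397,-.425)]:
    q=np.array([[79,43],[79,-43],[-79,-43],[-79,43]])/1000@np.array([[np.cos(yw),np.sin(yw)],[-np.sin(yw),np.cos(yw)]])+[x0,y0]
    print((proj(c,np.c_[q,[.051]*4])/.7).round(0).tolist())
go(.5502,.001,.16,np.pi/2); go(.5502,.001,.26,np.pi/2)
E
```

```text
[ 0.497  -0.2394  0.051 ] [0.0839 0.1557 0.0845 0.1526] yaw -0.42996446414232664 -0.4241553428728456
[[500.0, 212.0], [491.0, 321.0], [293.0, 319.0], [286.0, 210.0]]
[[500.0, 212.0], [491.0, 321.0], [293.0, 320.0], [286.0, 211.0]]
t 11.1 d [ 0.2399 -0.0517  0.1006] r [-0.000e+00  3.000e-04 -4.179e-01] dist rows 4.2 2.2 F [-0.2 -0.  -0.6]
t 11.1 d [ 0.2399 -0.0517  0.0006] r [-0.000e+00  3.000e-04 -4.179e-01] dist rows 3.9 2.2 F [-0.2 -0.  -0.6]
```

Both cameras agree on the tray at (0.497, -0.2395), yaw -0.426. Back to the fin, now turned 90°.

```bash
python3 nudge.py '[[0.06,-0.013,0,0,0,-0.15],[0.12,-0.026,0,0,0,-0.3],[0.18,-0.04,0.02,0,0,-0.418],[0.24,-0.052,0.06,0,0,-0.418],[0.24,-0.052,0.11,0,0,-0.418],[0.24,-0.052,0.12,0,0,-0.418],[0.24,-0.052,0.12,0,0,-0.418]]'; python3 -c "
from h import *
go(.5502,.001,.052,np.pi/2)"
```

```text
clock: 11.98
tcp_pos: [0.5503, 0.0004, 0.1413]
orientation: [0.0, 0.708, 0.707, -0.0]
wrist_force: [-0.2, 0.0, 0.0]
finger_gap: 0.0851
grip_force: 0.0
t 11.975 d [ 0.0006 -0.0001  0.0893] r [-0.0003  0.0008 -0.0012] dist rows 1.4 0.0 F [-0.2  0.   0. ]
```

```bash
python3 nudge.py '[[0,0,0.05,0,0,0],[0,0,0.08,0,0,0],[0,0,0.089,0,0,0],[0,0,0.089,0,0,0],[0,0,0.089,0,0,0]]'; python3 nudge.py '[[0,0,0,0,0,0],[0,0,0,0,0,0],[0,0,0,0,0,0],[0,0,0,0,0,0],[0,0,0,0,0,0],[0,0,0,0,0,0],[0,0,0,0,0,0],[0,0,0,0,0,0]]' 0.005 40
```

```text
clock: 12.6
tcp_pos: [0.5522, 0.0003, 0.054]
orientation: [0.002, 0.708, 0.707, 0.001]
wrist_force: [0.7, -0.3, 0.8]
finger_gap: 0.0851
grip_force: 0.0
clock: 13.6
tcp_pos: [0.5506, 0.001, 0.0521]
orientation: [0.001, 0.707, 0.707, 0.0]
wrist_force: [-0.3, -0.4, 3.6]
finger_gap: 0.0135
grip_force: 39.6
```

The fin is gripped (gap 13.5 mm, against 14 mm given). I'll lift it and carry it to above the tray.

```bash
python3 nudge.py '[[0,0,-0.02,0,0,0],[0,0,-0.06,0,0,0],[0,0,-0.1,0,0,0],[0,0,-0.11,0,0,0]]'; python3 -c "
from h import *
go(.497,-.2395,.17,np.pi/2-.426)"
```

```text
clock: 14.1
tcp_pos: [0.5517, 0.0008, 0.164]
orientation: [0.002, 0.707, 0.707, 0.001]
wrist_force: [0.4, 0.9, -1.9]
finger_gap: 0.0135
grip_force: 39.4
t 14.1 d [-0.2404 -0.0544 -0.0059] r [4.40e-03 3.00e-04 4.25e-01] dist rows 3.9 2.3 F [ 0.4  0.9 -1.9]
```

```bash
python3 nudge.py '[[-0.05,-0.011,-0.006,0,0,0.1],[-0.1,-0.023,-0.006,0,0,0.2],[-0.15,-0.035,-0.006,0,0,0.3],[-0.2,-0.045,-0.006,0,0,0.4],[-0.24,-0.054,-0.006,0,0,0.425],[-0.24,-0.054,-0.006,0,0,0.425],[-0.24,-0.054,-0.006,0,0,0.425],[-0.24,-0.054,-0.006,0,0,0.425]]'; python3 - <<'E'
from h import *
go(.497,-.2395,.058,np.pi/2-.426)
c=snap('wrist'); s=snap('scene')
cv2.imwrite('pics/w6.png',np.hstack([cv2.resize(c["image"][:,:,::-1],(450,338)),cv2.resize(s["image"][130:230,180:282,::-1],(345,338),interpolation=cv2.INTER_CUBIC)]))
E
```

```text
clock: 15.1
tcp_pos: [0.4961, -0.2376, 0.1674]
orientation: [-0.0, 0.84, 0.542, -0.0]
wrist_force: [0.2, -0.7, -2.0]
finger_gap: 0.0133
grip_force: 39.3
t 15.1 d [-0.0014  0.0017  0.1094] r [-0.0007 -0.0001  0.0016] dist rows 1.8 0.0 F [ 0.2 -0.7 -2. ]
```

View pics/w6.png

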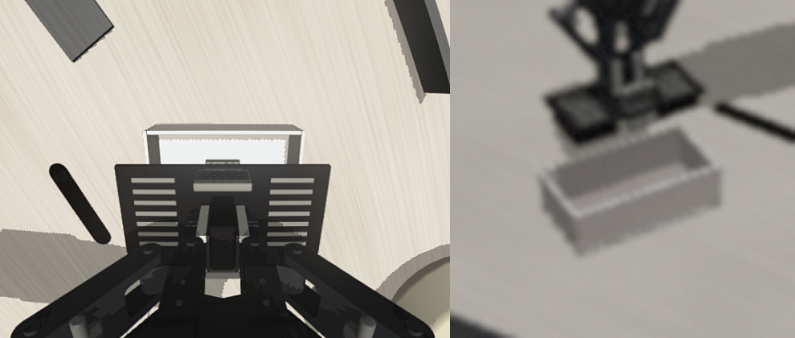

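The cover hangs level and lined up with the tray: in the left half its plate spans columns 116–331 (mid 223.5) against the tray rim's 145–304 (mid 224.5). Lowering it in.

```bash
python3 nudge.py '[[-0.001,0.002,0.03,0,0,0],[-0.001,0.002,0.055,0,0,0],[-0.001,0.002,0.075,0,0,0],[-0.001,0.002,0.09,0,0,0],[-0.001,0.002,0.1,0,0,0],[-0.001,0.002,0.103,0,0,0],[-0.001,0.002,0.103,0,0,0]]';python3 -c "
from h import *
go(.497,-.2395,.056,np.pi/2-.426)"
```

```text
clock: 16.08
tcp_pos: [0.4979, -0.2409, 0.0654]
orientation: [0.001, 0.841, 0.542, 0.0]
wrist_force: [-0.0, -0.9, -1.3]
finger_gap: 0.0134
grip_force: 39.3
t 16.075 d [ 0.0009 -0.0014  0.0094] r [0.0013 0.0004 0.    ] dist rows 0.2 0.0 F [-0.  -0.9 -1.3]
```

```bash
python3 nudge.py '[[0.0005,-0.001,0.004,0,0,0],[0.0005,-0.001,0.006,0,0,0],[0.0005,-0.001,0.008,0,0,0],[0.0005,-0.001,0.009,0,0,0],[0.0005,-0.001,0.009,0,0,0],[0.0005,-0.001,0.009,0,0,0]]'
```

```text
clock: 16.82
tcp_pos: [0.497, -0.2399, 0.0562]
orientation: [0.0, 0.841, 0.542, 0.0]
wrist_force: [-0.7, 1.0, -0.8]
finger_gap: 0.0132
grip_force: 39.5
```

```bash
python3 nudge.py '[[0,0,0.001,0,0,0],[0,0,0.001,0,0,0],[0,0,0.0015,0,0,0],[0,0,0.0015,0,0,0]]'
```

```text
clock: 17.32
tcp_pos: [0.497, -0.2399, 0.0561]
orientation: [0.001, 0.841, 0.542, 0.0]
wrist_force: [-3.8, 2.2, 10.5]
finger_gap: 0.0135
grip_force: 41.1
```

It is firmly on the floor (10 N at z = 0.056, as expected). I'll open partway and withdraw.

```bash
python3 nudge.py '[[0,0,0,0,0,0],[0,0,0,0,0,0],[0,0,0,0,0,0],[0,0,0,0,0,0]]' 0.045;  python3 nudge.py '[[0,0,-0.03,0,0,0],[0,0,-0.08,0,0,0],[0,0,-0.13,0,0,0],[0,0,-0.18,0,0,0],[0,0,-0.18,0,0,0],[0,0,-0.18,0,0,0]]'; python3 - <<'E'
from h import *
c=snap('wrist')
cv2.imwrite('pics/w7.png',cv2.resize(c["image"][100:310,130:410,::-1],(800,600),interpolation=cv2.INTER_CUBIC))
E
```

```text
clock: 17.82
tcp_pos: [0.4969, -0.2398, 0.0544]
orientation: [0.0, 0.841, 0.542, 0.0]
wrist_force: [-0.1, 0.3, -0.4]
finger_gap: 0.045
grip_force: 0.0
clock: 18.58
tcp_pos: [0.4967, -0.2397, 0.2342]
orientation: [0.0, 0.841, 0.542, 0.0]
wrist_force: [0.2, 0.3, -0.3]
finger_gap: 0.0448
grip_force: 0.0
```

View pics/w7.png

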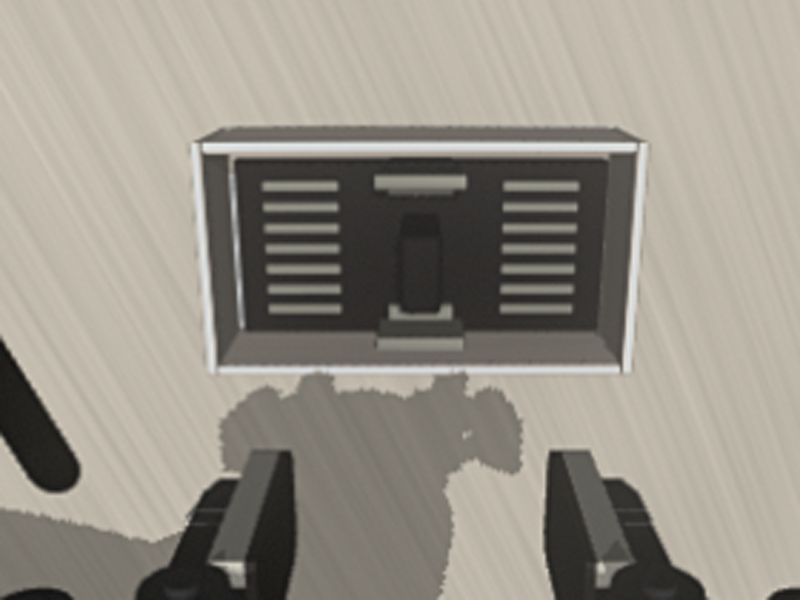

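The cover lies flat in the tray, fin up at (420,262), plate spanning columns 235–608 and lengthwise in the rim (192–647), and the hand is clear. Handing in.

```bash
python3 -c "
from workcell import env
print(env.hand_in())"
```

```text
the job is handed in; nothing more can be done
None
```

The cover was unclipped with both tabs squeezed, set down on the bare table and released, then regripped by its fin and lowered flat into the tray; I handed the job in at about 18.6 s, but `hand_in()` gave no verdict back.

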